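# Unload the curing rack into the parts tub

## Task

The cover plates on the curing rack are done: first turn the rack's red rotary isolator fully to OFF, then use the spatula to lift every plate off the rack and lay them flat, stacked, in the blue tub, without dropping one and without the gripper's fingers touching the fresh paint. Then set the lid fully home on the tub, and leave the spatula standing on its blade in the middle of its blue mat, where it came from. Leave the other things on the bench alone.

Things in the scene. Friction and masses are not known exactly. Their poses are not given: they have to be found in the camera images.
- isolator (a joint): rotary isolator handle, rad: 0 = OFF stop, 1.571 = ON stop; turning counterclockwise seen from above lowers it towards OFF. Friction of about 0.12 N m keeps it where it is left
- isolator_grip (a point): on the isolator's vertical turning axis, 87 mm above the table, in the middle of the red handle: an upright bar 70 mm long (this point's y axis), 16 mm thick (its x), from 67 to 101 mm above the table. It stands on a grey box 110 x 110 mm, 55 mm high, with a yellow face; when OFF the bar lies along the box's y axis, roughly world y
- rack: curing rack, grey bed 110 mm (x) x 380 mm (y), top 20 mm above the origin (centre of its underside). Three bays at y = -128, 0, 128 mm, each two aluminium ribs along x, 100 mm long, 8 mm wide, with 70 mm free between them; rib tops 36 mm above the origin: a blade fits between the ribs, under the plate, from the open front (-x). Red back rail 45 mm high at x = 65 to 85 mm
- tub: blue parts tub, fixed, 130 x 130 mm outside, 120 x 120 inside, 51 mm high, floor 6 mm thick; origin at the centre of its underside. The front wall (-x) has a middle opening 64 mm wide down to the floor for the blade; the wall left at each side strips a plate off a blade drawn out to -x. Yellow fill line inside, top 35 mm above the origin
- lid: lid: blue cover 136 x 136 x 6 mm over a grey plug 110 x 110 mm, 16 mm deep, with 5 mm play each side in the tub; origin at the centre of the plug's underside. Black grip bar on top, 60 mm long (x), 18 mm thick (y), 22 to 56 mm above the origin. Fits in any quarter turn; fully seated its origin is 35 mm above the tub's. About 0.22 kg
- spatula: spatula, 0.22 kg, stands flat on its blade; x points to the tip, origin under the neck at the blade's underside. Steel blade 48 mm wide, 3 mm thick, x = -10 to 115 mm. Neck rises from x = 4 mm at the blade to -24 mm at the handle. Level red handle, black end: 20 mm wide (y), x = -100 to 15 mm, z = 72 to 100 mm; grip it from above near x = -10 mm, about its balance point
- spatula_mid (a point): middle of the spatula's length, 7.5 mm ahead of its origin, at the underside
- mat: blue spatula mat, fixed, 110 mm (x) x 260 mm (y), 3 mm thick, origin at the centre of its underside. The spatula lies on it with its blade towards the mat's +y
- plate1: orange freshly painted cover plate, flat, 90 mm (x) x 100 mm (y) x 6 mm, about 0.13 kg, origin at the centre of its underside; lies across a bay's ribs on the rack at the start, or is absent
- plate2: blue freshly painted cover plate, flat, 90 mm (x) x 100 mm (y) x 6 mm, about 0.13 kg, origin at the centre of its underside; lies across a bay's ribs on the rack at the start, or is absent
- plate3: green freshly painted cover plate, flat, 90 mm (x) x 100 mm (y) x 6 mm, about 0.13 kg, origin at the centre of its underside; lies across a bay's ribs on the rack at the start, or is absent
- paint_tin: bystander, to be left alone: paint tin, 80 mm across, 85 mm high; origin at the centre of its underside
- tape_roll: bystander, to be left alone: yellow roll of tape lying flat, 90 mm across, 25 mm high; origin at the centre of its underside
- spray_can: bystander, to be left alone: spray can with a red label, 60 mm across, 170 mm high; origin at the centre of its underside
- wrench: bystander, to be left alone: open wrench, 180 mm long, 8 mm high, along its x; origin at the centre of its underside
- screwdriver: bystander, to be left alone: screwdriver with red handle, 200 mm long, along its x; origin at the centre of its underside
- mug: bystander, to be left alone: white mug, 80 mm across, 90 mm high; origin at the centre of its underside
There are look-alikes about, which are no part of the job. Of the things that look like the plate2, the larger one is meant.

How it is judged:
By the outcome, as a careful person would: the job done as asked, in the order asked, and still so for the second after the job is handed in, with the robot touching nothing.
Of plate1, plate2, plate3 only 2 to 3 are there at a start; the rules pass over those that are not, and their reading is None.
At some moment in a run one of lid, spatula may be knocked a few centimetres aside while the robot is not near it.
It also fails if it takes over 210 s, if anything falls off the work surface, if the arm or the gripper's body presses on something with over 40 N, if the wrist force passes 120 N, or if a joint passes its speed limit or range.

## Robot

A 6-joint arm with a two-finger parallel gripper is mounted at the origin on the work surface. World frame = base frame: x ahead of the robot, y to its left, z up, the work surface at z = 0. Lengths are in m, angles in rad, forces in N, time in s.
With the tool pointing down it reaches from about 0.4 to 0.825 m from the base axis. Payload 7 kg.
Tool frame: the origin (TCP) lies between the finger pads; the fingertips stand arm.nose_length ahead of it and the grasp point (between the pads) lies 11 mm behind it (arm.nose_length is the distance from the TCP to the fingertips, in m); z points along the fingers, y is the direction in which the jaws open and shut (so a half turn about z gives the same grasp; the last joint's range is limited). The gripper opens to 88 mm and grips with 3 to 60 N. Pads are 19 mm wide; open, the fingers measure 130 mm over their backs; the gripper's body (78 mm by 193 mm) begins 47 mm behind the grasp point.
Start: joints at [-0.927, 0.359, 0.012, 0, -1.224, -0.288], TCP at [0.235, -0.633, 0.235] pointing down, gripper open.
Joint ranges: [-3.07, 3.07], [-1.43, 2.12], [-1.02, 1.25], [-3.03, 1.67], [-3.05, -0], [-3.03, 3.03]. Speed limits (rad/s): [2.39, 2.39, 3.01, 3.14, 3.14, 3.14].

## Interface

Orientations are given as a unit quaternion [w, x, y, z].
In Python, from plant import state, vision, job_done, arm gives the robot as it stands. The module is installed in compiled form; this text tells all that it offers.
- The arm moves only by the tool send_rows, never from a script. Its argument "series" is a list that holds one entry, the list of rows, each a list of 4 numbers: the shift along the tool's x, y, z in m, then the turn about the tool's z in rad. A call has 1 to 20 rows; each row is the pose to reach, as a shift and turn from the pose measured when the call began, along the tool's axes at that moment; what a row does not reach only later rows make up. A row lasts 1/10 s, in which the tool goes at most 50 mm and 8.59 degrees, less where a joint would pass 70% of its speed; a pose out of reach is approached as far as the arm can. A call with a gripper value outside its range is refused whole. "gripper" is the gripper's target within -1 to 1 (fully open at 1, half-way at 0, shut at -1), set as the call begins (left out, the last holds). The fingers move at their own pace and stop on an object; "force" is the grip in N (left out, the last holds). Time passes only in rows, so rows that repeat a pose let the fingers close. It gives the time, the measured TCP pose, the force and the opening at its end, in the units of the state.
- state(): the state, without advancing time (a new reading comes with each control period).
- vision.snapshot(name): name is "scene" or "top"; returns a dict with "frame" (384x512x3 uint8, red, green, blue), "depth" (384x512 float32, m along the optical axis (not along the pixel's ray), 0 where there is no reading), "vertical_fov" (degrees; the focal length in pixels is half the picture's height over the tangent of half this angle, whatever the lens; pixels are square), "cx", "cy" (the principal point, pixels), "dist" ([k1, k2, p1, p2, k3] as OpenCV has them; the pictures are not rectified), "rvec" (rotation vector, rad) and "tvec" (3), from world to camera coordinates, as OpenCV has them. Camera axes: x right, y down, z forward; pixel columns grow to the right and rows downward; lengths in m; the calibration is good to about 2 mm. A picture is of the moment at which its call begins.
- job_done(): hands the job in, once; it reports no verdict.
The state is a dict: "time": time; "joint_pos": joint angles; "joint_velocities": joint speeds; "effort": joint torques, N m; "eef_pos": TCP position; "tool_rot": TCP orientation; "wrist_force": force on the tool from outside, world axes, zero at the start; "moment": the same for the moment, N m; "width": opening from 0.0 (shut) to 1.0 (fully open).
Only numpy, scipy, OpenCV 4.12 (cv2) and the standard library are available. Lean on these libraries where they do the work, as an engineer would, in place of code of your own. Each camera call takes 0.05 s, during which the arm holds its last target. There are 200 camera calls.

## Working session

There is one attempt and no reset: what is moved stays moved. The work goes in short steps, Python scripts to look and compute and a tool call to move; the robot and the scene stay as the last step left them, time stands still between calls to the robot, and variables do not carry over. Pictures are saved under pics/ and viewed, about 12 in all and at most 16, crops included, and the job is handed in when it is done.

Besides the shell and the picture viewer there is one more tool, called as a command line: name --argument value ..., lists and objects as JSON in quotes. send_rows: Moves the arm, as the interface text tells. Its arguments: {"type":"object","properties":{"series":{"type":"array"},"gripper":{"type":"number"},"force":{"type":"number"}},"required":["series"]}

```bash
mkdir -p pics
cat > h.py <<'E'
import numpy as np, cv2
from plant import state, vision, job_done, arm
def snap(n):
    s=vision.snapshot(n); f=s["frame"]; H,W=f.shape[:2]
    fl=H/2/np.tan(np.radians(s["vertical_fov"])/2)
    s["K"]=np.array([[fl,0,s["cx"]],[0,fl,s["cy"]],[0,0,1.]])
    s["R"]=cv2.Rodrigues(np.array(s["rvec"],float))[0]; s["t"]=np.array(s["tvec"],float).reshape(3)
    s["d"]=np.array(s["dist"],float); return s
def ray(s,px):
    p=cv2.undistortPoints(np.array(px,float).reshape(-1,1,2),s["K"],s["d"]).reshape(-1,2)
    v=np.c_[p,np.ones(len(p))]; return -s["R"].T@s["t"], v, v@s["R"]
def onplane(s,px,z):
    c,_,w=ray(s,px); return c+w*((z-c[2])/w[:,2])[:,None]
def cloud(s):
    H,W=s["depth"].shape; u,v=np.meshgrid(np.arange(W),np.arange(H))
    c,_,w=ray(s,np.c_[u.ravel(),v.ravel()])
    return (c+w*s["depth"].reshape(-1,1)).reshape(H,W,3)
def proj(s,P): return cv2.projectPoints(np.array(P,float).reshape(-1,1,3),s["rvec"],s["tvec"],s["K"],s["d"])[0].reshape(-1,2)
def save(s,n,k=1.5,crop=None):
    f=s["frame"][:,:,::-1]
    if crop: f=f[crop[1]:crop[3],crop[0]:crop[2]]
    cv2.imwrite(f"pics/{n}.png",cv2.resize(f,None,fx=k,fy=k,interpolation=cv2.INTER_CUBIC))
def rect(s,mask,z):
    """min-area rect in world of mask pixels, on plane z"""
    n,l,st,_=cv2.connectedComponentsWithStats(mask.astype(np.uint8)); 
    out=[]
    for i in range(1,n):
        if st[i,4]<60: continue
        v,u=np.nonzero(l==i); w=onplane(s,np.c_[u,v],z)[:,:2]
        r=cv2.minAreaRect((w*1000).astype(np.float32)); out.append((st[i,4],np.round(r[0],1),np.round(r[1],1),round(r[2],1),(int(u.mean()),int(v.mean()))))
    return out
E
python3 - <<'E'
from h import *
print(state(),arm.nose_length)
for n in("top","scene"):
    s=snap(n); save(s,n+"0"); print(n,s["K"][0,0],s["d"],-s["R"].T@s["t"],s["R"][2]); np.save(n+"0.npy",cloud(s))
E
```

```text
{'time': 0.0, 'joint_pos': array([-9.26856587e-01,  3.59377942e-01,  1.10457714e-02, -4.09055438e-04,
       -1.22411512e+00, -2.88084196e-01]), 'joint_velocities': array([-0.00023851,  0.00043747, -0.00082246,  0.00124483,  0.00109738,
       -0.00046853]), 'effort': array([ 1.15142561e-04, -5.82725573e+01,  2.93065470e+01,  6.99709922e+00,
        7.22651108e-03, -1.63213567e-04]), 'eef_pos': array([ 0.23497   , -0.6322499 ,  0.23361216]), 'tool_rot': array([-1.99114498e-04, -1.76921825e-01,  9.84224542e-01,  8.23863982e-04]), 'wrist_force': array([-0.5097033 , -1.34004246, -0.78790236]), 'moment': array([ 0.05755776,  0.03864396, -0.00156688]), 'width': 0.9936116287729375} 0.008
top 347.855110341931 [-0.06697463  0.          0.          0.          0.        ] [0.44053837 0.04990272 1.12236782] [ 0.10308548 -0.00762092 -0.99464331]
scene 389.05120007247547 [0.00254802 0.         0.         0.         0.        ] [ 1.1108054  -0.56557506  0.77187701] [-0.51885528  0.58172298 -0.62640848]
```

View pics/top0.png

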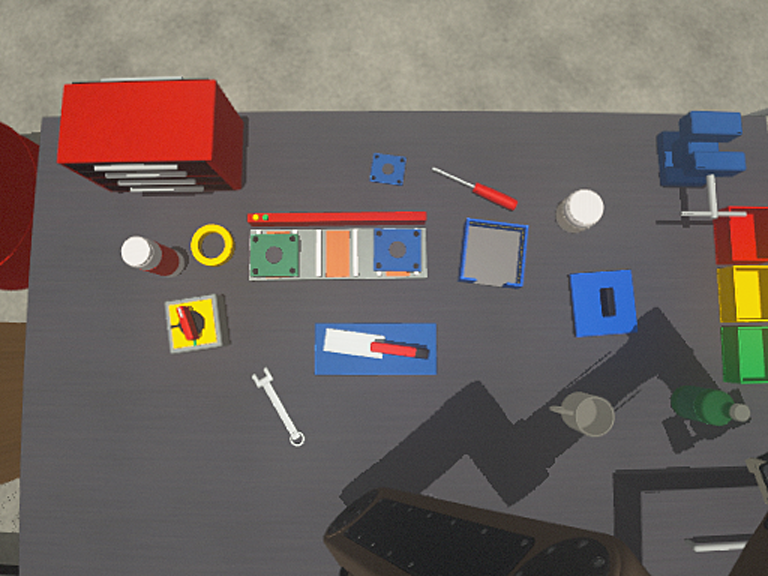

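View pics/scene0.png

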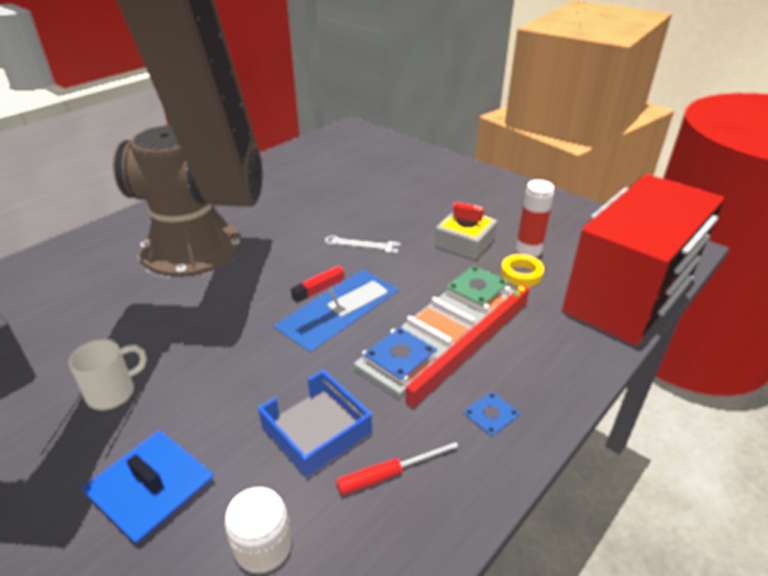

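The top view shows a green plate at (275,254) and a blue plate at (398,250). The middle bay at (338,253) shows only an orange bed strip. The tub is at (494,253), the lid at (602,302), the spatula on its mat at (375,348), the isolator at (192,322), and a small blue look-alike at (388,169).

Run:
```python
from h import *
s=snap("top"); P=cloud(s); hsv=cv2.cvtColor(s["frame"],cv2.COLOR_RGB2HSV); h,S,V=[hsv[...,i].astype(int) for i in range(3)]
def box(a,b,c,d):
    m=np.zeros(h.shape,bool); m[int(b/1.5):int(d/1.5),int(a/1.5):int(c/1.5)]=1; return m
def show(n,m,z):
    zz=P[...,2][m&(s["depth"]>0)]
    print(n,"z med",np.round(np.percentile(zz,[10,50,90]),4) if len(zz) else None)
    for r in rect(s,m,z): print("   ",r)
blue=(h>100)&(h<125)&(S>110); green=(h>60)&(h<95)&(S>80); red=((h<8)|(h>172))&(S>130)&(V>90); orange=(h>5)&(h<20)&(S>80)
white=(S<50)&(V>200)
show("green",green&box(240,225,305,285),.042)
show("blueplate",blue&box(365,220,430,285),.042)
show("orange",orange&box(310,225,370,285),.02)
show("rail",red&box(240,205,435,230),.045)
show("tub",blue&box(450,210,540,295),.051)
show("lid",blue&box(560,260,645,345),.022)
show("grip",(V<70)&box(590,275,625,330),.056)
show("mat",blue&box(305,315,445,385),.003)
show("blade",white&box(305,315,400,385),.006)
show("spred",red&box(360,330,440,370),.103)
show("iso",red&box(165,290,225,355),.101)
show("isobox",(h>22)&(h<35)&(S>120)&box(160,290,225,355),.055)
show("lookalike",blue&box(365,145,415,190),.003)
# rack bed by height
for z0 in (.02,.036): 
    m=(abs(P[...,2]-z0)<.005)&box(243,222,432,285)&(S<60); show(f"bed{z0}",m,z0)
# depth at points
for p in [(338,253),(275,254),(398,250),(494,253),(580,302),(170,340),(605,310)]:
    print(p,np.round(P[int(p[1]/1.5),int(p[0]/1.5)],4))
```

```text
green z med [0.039  0.0418 0.0443]
    (np.int32(706), array([616.8, 286. ]), array([100.1,  86.1]), 89.7, (182, 169))
blueplate z med [0.0389 0.0416 0.044 ]
    (np.int32(690), array([625.9,  26.5]), array([98., 88.]), 87.7, (264, 166))
orange z med [0.0175 0.0202 0.0231]
    (np.int32(496), array([621.4, 155.6]), array([97.8, 48.4]), 0.2, (224, 169))
rail z med [0.0174 0.0433 0.0466]
    (np.int32(944), array([692.3, 155.5]), array([ 27.6, 374.2]), 0.4, (223, 145))
tub z med [0.0145 0.0468 0.052 ]
    (np.int32(385), array([ 617.1, -173.5]), array([134.5, 136.2]), 82.4, (328, 165))
lid z med [0.0182 0.0214 0.0241]
    (np.int32(1603), array([ 512.8, -414.8]), array([136.8, 137.3]), 3.6, (401, 201))
grip z med [0.031  0.0518 0.0569]
    (np.int32(130), array([ 513.5, -407.9]), array([56.2, 25.9]), 3.3, (404, 200))
mat z med [-0.0001  0.0027  0.0053]
    (np.int32(1883), array([419.9,  74.6]), array([257.1, 108.3]), 89.7, (252, 233))
blade z med [0.0027 0.0055 0.0085]
    (np.int32(514), array([431.2, 120.6]), array([126.3,  47.6]), 81.7, (233, 228))
spred z med [0.0997 0.1022 0.1047
[... 385 characters left out ...]
 (119, 225))
lookalike z med [0.0012 0.0037 0.0067]
    (np.int32(342), array([814.4,  46.4]), array([71.5, 65.7]), 81.7, (258, 112))
bed0.02 z med [0.0169 0.0196 0.0221]
    (np.int32(1312), array([621.4, 154.9]), array([381.1, 110.4]), 89.8, (227, 170))
bed0.036 z med [0.0334 0.0365 0.0402]
    (np.int32(90), array([622.1, 193.5]), array([96.1,  6.4]), 0.6, (212, 168))
    (np.int32(91), array([621.7, 114.4]), array([96. ,  6.4]), 0.1, (236, 167))
(338, 253) [0.6241 0.1537 0.0216]
(275, 254) [0.6178 0.2836 0.0446]
(398, 250) [0.6269 0.0259 0.0396]
(494, 253) [ 0.626  -0.1842  0.0027]
(580, 302) [ 0.5152 -0.3604  0.0261]
(170, 340) [0.4398 0.496  0.0547]
(605, 310) [ 0.4981 -0.4095  0.0399]
```

```bash
cat >> h.py <<'E'
def go(x,y,z,psi,st=None):
    """tool-frame shift and turn to reach TCP (x,y,z), tool x-axis yaw psi (deg), from the measured pose"""
    from scipy.spatial.transform import Rotation as Ro
    st=st or state(); q=st["tool_rot"]; R=Ro.from_quat([q[1],q[2],q[3],q[0]]).as_matrix()
    now=np.degrees(np.arctan2(R[1,0],R[0,0])); d=R.T@(np.array([x,y,z])-st["eef_pos"])
    print("shift",np.round(d,4),"turn",round(np.radians((now-psi+180)%360-180),4),"| now",np.round(st["eef_pos"],4),"psi",round(now,2),"j6",round(st["joint_pos"][5],2),"j1",round(st["joint_pos"][0],2),"tilt",np.round(R[2],3),"t",round(st["time"],2),"w",round(st["width"],3))
E
python3 - <<'E'
from h import *
s=snap("top"); P=cloud(s); hsv=cv2.cvtColor(s["frame"],cv2.COLOR_RGB2HSV); h,S,V=[hsv[...,i].astype(int) for i in range(3)]
ok=s["depth"]>0
def mr(m):
    r=cv2.minAreaRect((P[m][:,:2]*1000).astype(np.float32)); return m.sum(),np.round(r[0],1),np.round(r[1],1),round(r[2],1)
red=((h<8)|(h>172))&(S>100)
near=lambda x,y,r:(np.hypot(P[...,0]-x,P[...,1]-y)<r)
m=ok&red&near(.4725,.445,.08)&(P[...,2]>.09)&(P[...,2]<.12); print("isotop",mr(m), P[m][:,:3].mean(0))
m=m.astype(np.uint8); u=rect(s,m,.101); print(u)
m=ok&near(.4725,.445,.09)&(P[...,2]>.045)&(P[...,2]<.064);print("isobox",mr(m))
m=ok&near(.617,-.1735,.11)&(P[...,2]>.043)&(P[...,2]<.06);print("tubrim",mr(m)); print(rect(s,m,.051))
m=ok&near(.617,-.1735,.11)&(P[...,2]<.02)&(S<40)&(V>120);print(rect(s,m,.006))
s2=snap("scene"); print("scene rot")
P2=cloud(s2); ok2=s2["depth"]>0
for nm,Q,o in(("top",P,ok),("scene",P2,ok2)):
    n=np.hypot(Q[...,0]-.617,Q[...,1]+.1735)<.11; m=o&n&(Q[...,2]>.046)&(Q[...,2]<.06); r=cv2.minAreaRect((Q[m][:,:2]*1000).astype(np.float32)); print(nm,r)
    n=np.hypot(Q[...,0]-.4725,Q[...,1]-.445)<.09; m=o&n&(Q[...,2]>.09)&(Q[...,2]<.12);r=cv2.minAreaRect((Q[m][:,:2]*1000).astype(np.float32)); print(nm,"iso",r)
go(.4725,.445,.2,-160)
E
```

```text
isotop (np.int64(119), array([472.7, 448.9]), array([67.6, 16.3]), 18.8) [0.47035422 0.44650985 0.09893543]
[(np.int32(116), array([472.1, 447.5]), array([68.2, 18.8]), 20.3, (123, 215))]
isobox (np.int64(958), array([472.7, 447.4]), array([110.8, 111.4]), 7.5)
tubrim (np.int64(280), array([ 619. , -176.2]), array([129. , 131.9]), 83.0)
[(np.int32(280), array([ 618.5, -175.4]), array([129.2, 131.8]), 82.5, (330, 164))]
[(np.int32(1214), array([ 616.4, -178.8]), array([111.3, 125. ]), 82.7, (327, 170))]
scene rot
top ((619.2374877929688, -176.31985473632812), (128.79835510253906, 131.31512451171875), 82.95657348632812)
top iso ((471.7001953125, 448.81793212890625), (70.72371673583984, 16.885929107666016), 21.538272857666016)
scene ((621.7267456054688, -176.17291259765625), (131.66043090820312, 133.86651611328125), 82.9037094116211)
scene iso ((476.743408203125, 447.395751953125), (68.99505615234375, 19.986759185791016), 17.907621383666992)
shift [-0.5979  0.9273  0.0348] turn 0.0067 | now [ 0.235  -0.6325  0.2341] psi -159.62 j6 -0.29 j1 -0.93 tilt [ 0.     0.001 -1.   ] t 0.25 w 1.0
```

send_rows --series '[[[-0.02,0.014,0,0],[-0.06,0.042,0,0],[-0.1,0.07,0,0],[-0.14,0.098,0,0],[-0.18,0.126,0,0],[-0.22,0.154,0,0],[-0.26,0.182,0,0],[-0.3,0.21,0,0],[-0.34,0.238,0,0],[-0.38,0.266,0,0],[-0.42,0.294,0,0],[-0.46,0.322,0,0],[-0.49,0.35,0,0],[-0.51,0.385,0,0],[-0.52,0.43,0,0],[-0.526,0.475,0,0],[-0.532,0.52,0,0],[-0.538,0.565,0,0],[-0.544,0.6,0,0],[-0.548,0.62,0,0]]]' --gripper 1 --force 40

```text
time: 2.25
eef_pos: [0.532, 0.142, 0.2347]
tool_rot: [0.0, -0.178, 0.984, 0.001]
wrist_force: [1.2, 0.3, 0.3]
width: 1.001
```

```bash
python3 -c "
from h import *
go(.4725,.448,.15,-160.5)"
```

```text
shift [-0.0514  0.3074  0.0851] turn 0.0174 | now [0.532  0.142  0.2347] psi -159.5 j6 -1.83 j1 0.62 tilt [-0.     0.001 -1.   ] t 2.25 w 1.001
```

send_rows --series '[[[-0.005,0.03,0,0.017],[-0.013,0.08,0,0.017],[-0.022,0.13,0,0.017],[-0.03,0.18,0,0.017],[-0.038,0.23,0.01,0.017],[-0.045,0.27,0.03,0.017],[-0.05,0.295,0.06,0.017],[-0.0514,0.305,0.085,0.017],[-0.0514,0.3074,0.105,0.017],[-0.0514,0.3074,0.125,0.017],[-0.0514,0.3074,0.14,0.017],[-0.0514,0.3074,0.152,0.017],[-0.0514,0.3074,0.158,0.017],[-0.0514,0.3074,0.158,0.017],[-0.0514,0.3074,0.158,0.017]]]'

```text
time: 3.75
eef_pos: [0.4729, 0.4484, 0.0778]
tool_rot: [0.0, -0.17, 0.986, 0.001]
wrist_force: [0.4, -0.3, 0.9]
width: 0.999
```

send_rows --series '[[[0,0,0,0],[0,0,0,0],[0,0,0,0],[0,0,0,0],[0,0,0,0],[0,0,0,0],[0,0,0,0],[0,0,0,0]]]' --gripper -1

```text
time: 4.55
eef_pos: [0.4729, 0.4484, 0.0777]
tool_rot: [0.0, -0.17, 0.986, 0.001]
wrist_force: [0.6, -0.2, -0.8]
width: 0.333
```

```bash
python3 -c "
from h import *
go(.4725,.448,.076,-82.5); print(state()['wrist_force'],state()['moment'])
s=snap('scene'); save(s,'iso1',3,(260,80,400,220))"
```

```text
shift [ 0.0005 -0.0002  0.0017] turn -1.3609 | now [0.4729 0.4484 0.0777] psi -160.47 j6 -2.29 j1 1.06 tilt [-0.001  0.001 -1.   ] t 4.55 w 0.333
[ 0.63978174 -0.16599005 -0.84959446] [ 0.02445665 -0.00890887 -0.01674392]
```

View pics/iso1.png

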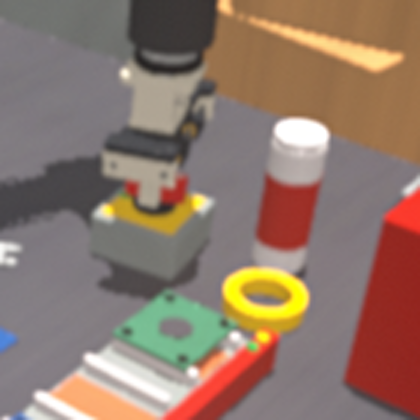

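send_rows --series '[[[0,0,0,0],[0,0,0,0],[0,0,0,0],[0,0,0,0],[0,0,0,0],[0,0,0,0]]]'

```text
time: 5.2
eef_pos: [0.4729, 0.4483, 0.0777]
tool_rot: [0.0, -0.17, 0.986, 0.001]
wrist_force: [-0.3, -0.3, 0.5]
width: 0.177
```

```bash
python3 -c "
from h import *
print(state()['width'])
for f in('top0','scene0'):
    P=np.load(f+'.npy'); m=(P[...,2]>.08)&(P[...,2]<.18)&(P[...,0]>.5)&(P[...,0]<.72)&(P[...,1]>.35)&(P[...,1]<.65)
    Q=P[m]; print(f,m.sum(),np.round(np.percentile(Q,[2,50,98],axis=0),3).tolist())"
```

```text
0.17744474380162187
top0 616 [[0.526, 0.473, 0.085], [0.601, 0.506, 0.162], [0.63, 0.544, 0.172]]
scene0 590 [[0.505, 0.454, 0.082], [0.617, 0.498, 0.134], [0.638, 0.538, 0.172]]
```

send_rows --series '[[[0,0,0,-0.06],[0,0,0,-0.16],[0,0,0,-0.26],[0,0,0,-0.36],[0,0,0,-0.46],[0,0,0,-0.56],[0,0,0,-0.66],[0,0,0,-0.76],[0,0,0,-0.86],[0,0,0,-0.94],[0,0,0,-1.0],[0,0,0,-1.0]]]'

```text
time: 6.4
eef_pos: [0.4737, 0.4476, 0.0777]
tool_rot: [0.001, -0.622, 0.783, -0.0]
wrist_force: [5.6, -3.9, -0.8]
width: 0.182
```

```bash
python3 -c "
from h import *
for f in('top0','scene0'):
    P=np.load(f+'.npy'); m=(P[...,2]>.16)&(P[...,2]<.18)&(P[...,0]>.5)&(P[...,0]<.72)&(P[...,1]>.35)&(P[...,1]<.65)
    print(f,cv2.minEnclosingCircle((P[m][:,:2]*1000).astype(np.float32)))
s=snap('top');save(s,'iso2',3,(60,120,200,260)); go(.4725,.448,.076,-82.5);print(state()['wrist_force'],state()['moment'])"
```

```text
top0 ((605.3916625976562, 520.2542724609375), 28.53362274169922)
scene0 ((609.629638671875, 519.5918579101562), 30.14146614074707)
shift [-0.0002  0.0013  0.0017] turn -0.3603 | now [0.4737 0.4476 0.0777] psi -103.14 j6 -1.29 j1 1.06 tilt [-0.001 -0.001 -1.   ] t 6.45 w 0.179
[ 5.46220581 -3.26988532 -0.32477097] [-1.15172485 -1.68615216  0.15670501]
```

View pics/iso2.png

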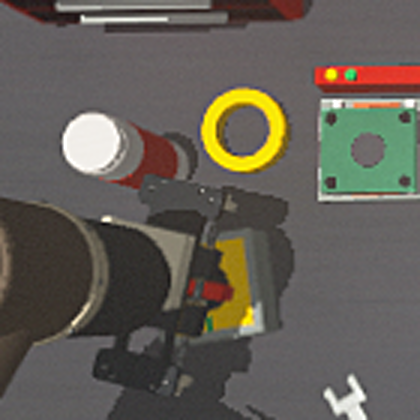

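The turn is going well: the bar is held and clear of the can. I'll finish it to the OFF stop with a small overturn.

send_rows --series '[[[0,0,0,-0.08],[0,0,0,-0.16],[0,0,0,-0.24],[0,0,0,-0.3],[0,0,0,-0.34],[0,0,0,-0.37],[0,0,0,-0.4],[0,0,0,-0.41],[0,0,0,-0.41]]]'

```text
time: 7.35
eef_pos: [0.4742, 0.4474, 0.0777]
tool_rot: [-0.001, 0.767, -0.641, 0.0]
wrist_force: [4.3, -2.1, -0.8]
width: 0.18
```

```bash
python3 -c "
from h import *
go(.4725,.448,.076,-82.5);print(state()['wrist_force'],state()['moment'])"
```

```text
shift [-0.0009  0.0015  0.0017] turn 0.0481 | now [0.4742 0.4474 0.0777] psi -79.75 j6 -0.88 j1 1.06 tilt [-0.001 -0.002 -1.   ] t 7.35 w 0.18
[ 4.30809481 -2.10519375 -0.83336025] [-0.53044142 -1.71296381 -1.01235907]
```

The moment about z is about 1 N m, against 0.12 N m of friction, so the handle is at the OFF stop. I'll release, rise and check.

send_rows --series '[[[0,0,0,-0.0],[0,0,0,0],[0,0,0,0],[0,0,0,0],[0,0,0,0],[0,0,0,0],[0,0,-0.02,0],[0,0,-0.05,0],[0,0,-0.09,0],[0,0,-0.13,0],[0.02,0,-0.15,0],[0.05,0,-0.16,0],[0.09,0,-0.16,0],[0.13,0,-0.16,0],[0.17,0,-0.16,0],[0.2,0,-0.16,0]]]' --gripper 0.2

```text
time: 8.95
eef_pos: [0.5095, 0.2484, 0.2379]
tool_rot: [-0.001, 0.767, -0.641, 0.0]
wrist_force: [0.4, 0.8, 1.0]
width: 0.605
```

```bash
cat > iso.py <<'E'
from h import *
def cl(P,z): return P
for n in("top","scene"):
    s=snap(n); P=cloud(s); h,S,V=[cv2.cvtColor(s["frame"],cv2.COLOR_RGB2HSV)[...,i].astype(int) for i in range(3)]; ok=s["depth"]>0
    def mr(m): r=cv2.minAreaRect((P[m][:,:2]*1000).astype(np.float32)); return int(m.sum()),np.round(r[0],1),np.round(r[1],1),round(r[2],1)
    red=((h<8)|(h>172))&(S>100); near=lambda x,y,r:np.hypot(P[...,0]-x,P[...,1]-y)<r
    for t,f in (("isobar",lambda:mr(ok&red&near(.4725,.448,.06)&(P[...,2]>.09)&(P[...,2]<.12))),
      ("blade",lambda:mr(ok&(S<50)&(V>170)&near(.42,.1,.15)&(P[...,2]>-.003)&(P[...,2]<.012)&(P[...,0]<.48))),
      ("handle",lambda:mr(ok&red&near(.42,.06,.15)&(P[...,2]>.09)&(P[...,2]<.112))),
      ("mat",lambda:rect(s,(h>100)&(h<125)&(S>110)&near(.42,.075,.16)&(P[...,2]<.012)&(P[...,0]<.48),.003))):
        try: print(n,t,f())
        except Exception as e: print(n,t,"none",e)
go(.42,.06,.16,-98.3)
E
python3 iso.py
```

```text
top isobar (0, array([0., 0.]), array([0., 0.]), 0.0)
top blade (515, array([431.2, 120.7]), array([126.8,  48.3]), 82.0)
top handle (203, array([420.1,  37.8]), array([88.7, 19.3]), 82.2)
top mat [(np.int32(1820), array([419.9,  74.3]), array([256.6, 108.3]), 89.7, (253, 234))]
scene isobar (68, array([478. , 448.7]), array([15.5, 70.8]), 8.4)
scene blade (365, array([434.2, 119.4]), array([125.8,  53.1]), 82.2)
scene handle (208, array([424.5,  36.1]), array([91. , 21.7]), 80.6)
scene mat [(np.int32(1391), array([423.1,  73.3]), array([260. , 111.1]), 89.7, (217, 209))]
shift [0.1688 0.1212 0.0777] turn 0.3211 | now [0.5096 0.2473 0.2381] psi -79.91 j6 -0.62 j1 0.8 tilt [-0.001 -0.002 -1.   ] t 9.05 w 0.598
```

The isolator bar is at 98°, in line with the box's y axis, so it reads OFF. The spatula hasn't moved, so I'll go and grip it.

send_rows --series '[[[0.02,0.014,0,0.04],[0.05,0.035,0.005,0.1],[0.09,0.062,0.02,0.18],[0.125,0.088,0.04,0.25],[0.155,0.108,0.06,0.3],[0.167,0.117,0.075,0.316],[0.1704,0.119,0.085,0.316],[0.1704,0.119,0.1,0.316],[0.1704,0.119,0.12,0.316],[0.1704,0.119,0.14,0.316],[0.1704,0.119,0.153,0.316],[0.1704,0.119,0.16,0.316],[0.1704,0.119,0.16,0.316],[0.1704,0.119,0.16,0.316]]]'

```text
time: 10.45
eef_pos: [0.4232, 0.0594, 0.0782]
tool_rot: [0.001, -0.656, 0.755, -0.0]
wrist_force: [0.7, -0.4, 1.0]
width: 0.599
```

```bash
python3 -c "
from h import *
go(.4225,.0588,.078,-98)"
```

```text
shift [0.0007 0.0006 0.0002] turn 0.0006 | now [0.4232 0.0594 0.0782] psi -97.97 j6 -0.74 j1 0.61 tilt [-0.001 -0.002 -1.   ] t 10.45 w 0.599
```

Now grip at 60 N and lift slightly.

send_rows --series '[[[0,0,0,0],[0,0,0,0],[0,0,0,0],[0,0,0,0],[0,0,0,0],[0,0,0,0],[0,0,0,0],[0,0,0,0],[0,0,0,0],[0,0,0,0],[0,0,-0.01,0],[0,0,-0.03,0],[0,0,-0.06,0],[0,0,-0.09,0],[0,0,-0.09,0]]]' --gripper -1 --force 60

```text
time: 11.95
eef_pos: [0.4249, 0.0603, 0.1722]
tool_rot: [0.004, -0.657, 0.754, -0.001]
wrist_force: [0.1, 0.2, -2.5]
width: 0.219
```

```bash
python3 -c "
from h import *
go(.42,.283,.168,-180); print(state()['wrist_force'])
s=snap('scene'); P=cloud(s); h,S,V=[cv2.cvtColor(s['frame'],cv2.COLOR_RGB2HSV)[...,i].astype(int) for i in range(3)]
m=(S<50)&(V>170)&(abs(P[...,2]-.095)<.02)&(np.hypot(P[...,0]-.43,P[...,1]-.12)<.08)
Q=P[m]; print(m.sum()); A=np.c_[Q[:,:2]-Q[:,:2].mean(0),np.ones(len(Q))]; print('plane',np.linalg.lstsq(A,Q[:,2],rcond=None)[0])
print(cv2.minAreaRect((Q[:,:2]*1000).astype(np.float32)))
save(s,'sp1',3,(170,130,350,260))"
```

```text
shift [-0.2198  0.0356  0.0051] turn 1.4324 | now [0.4249 0.0603 0.1722] psi -97.93 j6 -0.74 j1 0.61 tilt [-0.005 -0.008 -1.   ] t 11.95 w 0.219
[ 0.08924407  0.23437009 -2.4701186 ]
159
plane [-0.00611127  0.00122788  0.10129622]
((441.6165771484375, 149.00660705566406), (74.49469757080078, 48.08109664916992), 84.56022644042969)
```

View pics/sp1.png

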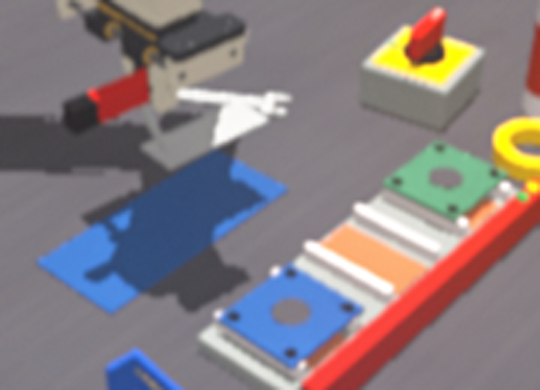

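The spatula is held level: the blade underside is about 74 mm below the TCP. Next I'll turn it to face +x in front of the green bay.

send_rows --series '[[[-0.01,0.002,0,0.05],[-0.025,0.004,0,0.15],[-0.045,0.008,0,0.27],[-0.065,0.011,0,0.39],[-0.085,0.014,0,0.51],[-0.105,0.017,0,0.63],[-0.125,0.02,0,0.75],[-0.145,0.024,0,0.87],[-0.165,0.027,0,0.99],[-0.185,0.03,0,1.11],[-0.2,0.033,0.005,1.23],[-0.212,0.035,0.005,1.33],[-0.2198,0.0356,0.005,1.4],[-0.2198,0.0356,0.005,1.432],[-0.2198,0.0356,0.005,1.432]]]'

```text
time: 13.5
eef_pos: [0.4182, 0.2821, 0.1645]
tool_rot: [0.002, 0.0, 1.0, 0.001]
wrist_force: [-0.4, 0.0, -2.2]
width: 0.227
```

```bash
cat > sp.py <<'E'
from h import *
import sys
z=float(sys.argv[1]); x=float(sys.argv[2]); y=float(sys.argv[3])
for n in("top","scene"):
    s=snap(n); P=cloud(s); h,S,V=[cv2.cvtColor(s["frame"],cv2.COLOR_RGB2HSV)[...,i].astype(int) for i in range(3)]
    m=(s["depth"]>0)&(S<60)&(V>120)&(abs(P[...,2]-z)<.01)&(np.hypot(P[...,0]-x,P[...,1]-y)<.1)
    if m.sum()<20: print(n,"few"); continue
    Q=P[m]; A=np.c_[Q[:,:2]-Q[:,:2].mean(0),np.ones(len(Q))]; print(n,m.sum(),np.round(cv2.minAreaRect((Q[:,:2]*1000).astype(np.float32))[0],1),cv2.minAreaRect((Q[:,:2]*1000).astype(np.float32))[1:],np.linalg.lstsq(A,Q[:,2],rcond=None)[0].round(4))
print(state()["wrist_force"].round(1))
E
python3 sp.py .096 .48 .283; python3 -c "
from h import *
go(.42,.283,.1005,-180)"
```

```text
top 403 [495.1 282.8] ((48.64906311035156, 86.11556243896484), 88.36217498779297) [ 0.0021 -0.0106  0.092 ]
scene 346 [481.1 281.2] ((127.4031982421875, 55.334835052490234), 1.1379761695861816) [-0.0083 -0.0043  0.0937]
[ 0.6  0.7 -1.9]
shift [-0.0013  0.0009  0.0645] turn 0.0006 | now [0.4184 0.282  0.1649] psi -179.96 j6 -2.56 j1 0.98 tilt [-0.004  0.002 -1.   ] t 13.6 w 0.226
```

send_rows --series '[[[0,0.001,0.01,0],[0,0.001,0.03,0],[0,0.001,0.05,0],[0,0.001,0.06,0],[0,0.001,0.063,0],[0,0.001,0.063,0],[0,0.001,0.063,0]]]'

```text
time: 14.3
eef_pos: [0.4191, 0.2835, 0.1026]
tool_rot: [0.003, -0.0, 1.0, 0.001]
wrist_force: [0.5, 0.1, -2.6]
width: 0.226
```

```bash
python3 sp.py .029 .48 .283; python3 -c "
from h import *
go(.542,.283,.1015,-180); s=snap('scene'); save(s,'pre',3.5,(210,110,400,260))"
```

```text
top 401 [511.3 283.8] ((119.13981628417969, 90.26774597167969), 1.0444951057434082) [-0.0518  0.012   0.0297]
scene 332 [482.2 283.6] ((125.44273376464844, 51.68324279785156), 2.625950813293457) [-0.0013  0.0118  0.0317]
[-0.6  0.9 -1.8]
shift [-0.1229 -0.0007  0.0019] turn 0.0008 | now [0.4191 0.2836 0.1027] psi -179.95 j6 -2.56 j1 0.99 tilt [-0.005  0.003 -1.   ] t 14.4 w 0.225
```

View pics/pre.png

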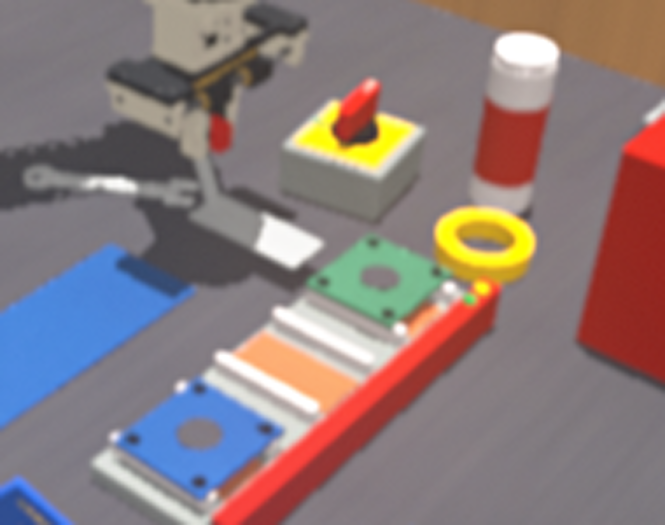

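The blade is level and aligned with the green bay. I'll insert it.

send_rows --series '[[[-0.005,-0.0007,0.001,0],[-0.015,-0.0007,0.002,0],[-0.03,-0.0007,0.002,0],[-0.045,-0.0007,0.002,0],[-0.06,-0.0007,0.002,0],[-0.075,-0.0007,0.002,0],[-0.09,-0.0007,0.002,0],[-0.105,-0.0007,0.002,0],[-0.117,-0.0007,0.002,0],[-0.123,-0.0007,0.002,0],[-0.123,-0.0007,0.002,0],[-0.123,-0.0007,0.002,0]]]'

```text
time: 15.65
eef_pos: [0.5416, 0.2827, 0.1012]
tool_rot: [0.002, -0.0, 1.0, 0.002]
wrist_force: [-0.4, 0.1, -2.6]
width: 0.221
```

```bash
python3 -c "
from h import *
go(.542,.283,.18,-180); print(state()['wrist_force'])"
```

```text
shift [-0.0007  0.0005 -0.0788] turn 0.0005 | now [0.5416 0.2827 0.1012] psi -179.97 j6 -2.37 j1 0.8 tilt [-0.005  0.003 -1.   ] t 15.65 w 0.221
[-0.35254674  0.11606466 -2.56037118]
```

send_rows --series '[[[0,0,-0.002,0],[0,0,-0.004,0],[0,0,-0.007,0],[0,0,-0.01,0],[0,0,-0.014,0],[0,0,-0.018,0],[0,0,-0.024,0],[0,0,-0.032,0],[0,0,-0.042,0],[0,0,-0.054,0],[0,0,-0.066,0],[0,0,-0.076,0],[0,0,-0.082,0],[0,0,-0.085,0],[0,0,-0.085,0]]]'

```text
time: 17.15
eef_pos: [0.5413, 0.2825, 0.1865]
tool_rot: [0.002, -0.0, 1.0, 0.002]
wrist_force: [-0.6, -0.9, -3.6]
width: 0.225
```

```bash
cat > pl.py <<'E'
from h import *
import sys
lo,hi=dict(green=(60,95),blue=(100,125))[sys.argv[1]]; z,x,y=map(float,sys.argv[2:5])
for n in("top","scene"):
    s=snap(n); P=cloud(s); h,S,V=[cv2.cvtColor(s["frame"],cv2.COLOR_RGB2HSV)[...,i].astype(int) for i in range(3)]
    m=(s["depth"]>0)&(S>80)&(h>lo)&(h<hi)&(abs(P[...,2]-z)<.015)&(np.hypot(P[...,0]-x,P[...,1]-y)<.12)
    if m.sum()<20: print(n,"few"); continue
    Q=P[m]; r=cv2.minAreaRect((Q[:,:2]*1000).astype(np.float32)); A=np.c_[Q[:,:2]-Q[:,:2].mean(0),np.ones(len(Q))]; print(n,m.sum(),np.round(r[0],1),np.round(r[1],1),round(r[2],1),np.linalg.lstsq(A,Q[:,2],rcond=None)[0].round(4))
print(state()["wrist_force"].round(1),state()["eef_pos"].round(4))
E
python3 pl.py green .12 .617 .285;python3 -c "
from h import *
s=snap('scene'); save(s,'lift1',3.5,(210,110,400,260))"
```

```text
top 383 [640.1 286.6] [100.7  44.4] 85.6 [0.0041 0.0021 0.12  ]
scene 256 [627.3 283.6] [74.3 97.7] 0.8 [ 0.0076 -0.0034  0.1208]
[-0.1 -0.1 -4.2] [0.541  0.2823 0.1857]
```

View pics/lift1.png

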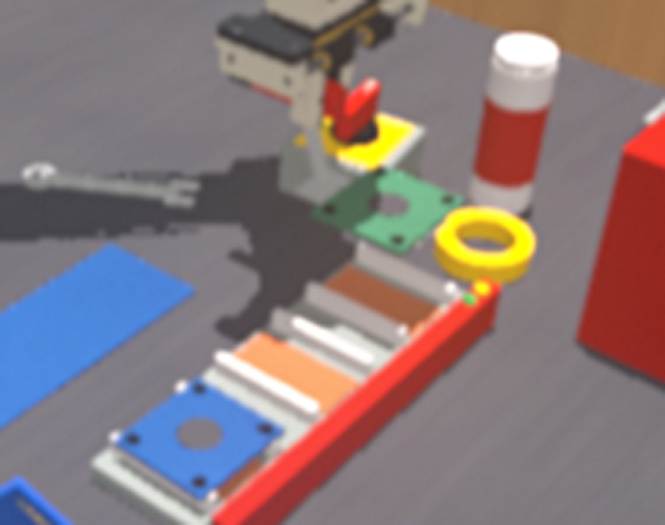

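The plate sits level on the blade, with its centre about 76 mm ahead of the TCP. I'll carry it smoothly over to the tub.

send_rows --series '[[[0,-0.004,0,0.002],[0,-0.014,0,0.006],[-0.001,-0.031,0,0.011],[-0.001,-0.055,0,0.017],[-0.001,-0.083,0,0.024],[-0.001,-0.113,0,0.032],[-0.002,-0.143,0,0.04],[-0.002,-0.173,0,0.048],[-0.002,-0.203,0,0.056],[-0.003,-0.233,0,0.064],[-0.003,-0.263,0,0.072],[-0.003,-0.293,0,0.08],[-0.004,-0.323,0,0.088],[-0.004,-0.353,0,0.096],[-0.004,-0.381,0,0.104],[-0.005,-0.405,0,0.111],[-0.005,-0.425,0,0.117],[-0.005,-0.439,0,0.121],[-0.0055,-0.447,0,0.123],[-0.0055,-0.4505,0,0.124]]]'

```text
time: 19.3
eef_pos: [0.5464, -0.1691, 0.1845]
tool_rot: [0.002, 0.062, 0.998, 0.001]
wrist_force: [-0.1, 0.4, -4.2]
width: 0.225
```

send_rows --series '[[[0,0,0,0],[0,0,0,0],[0,0,0.003,0],[0,0,0.008,0],[0,0,0.012,0],[0,0,0.015,0],[0,0,0.015,0],[0,0,0.015,0]]]'

```text
time: 20.1
eef_pos: [0.5464, -0.169, 0.1694]
tool_rot: [0.002, 0.062, 0.998, 0.001]
wrist_force: [-0.4, -0.8, -3.9]
width: 0.223
```

```bash
cat > tub.py <<'E'
from h import *
for n in("top","scene"):
    s=snap(n); P=cloud(s); ok=s["depth"]>0; h,S,V=[cv2.cvtColor(s["frame"],cv2.COLOR_RGB2HSV)[...,i].astype(int) for i in range(3)]
    m=ok&(h>100)&(h<125)&(S>110)&(np.hypot(P[...,0]-.619,P[...,1]+.176)<.11)&(P[...,2]>.046)&(P[...,2]<.056)
    r=cv2.minAreaRect((P[m][:,:2]*1000).astype(np.float32)); print(n,"tub",int(m.sum()),np.round(r[0],1),np.round(r[1],1),round(r[2],1))
E
python3 tub.py; python3 pl.py green .105 .62 -.178;python3 -c "
from h import *
go(.5465,-.1682,.17,-187.1)
s=snap('top'); save(s,'tub1',4,(270,120,400,250))"
```

```text
top tub 0 [0. 0.] [0. 0.] 0.0
scene tub 368 [ 622.8 -176.2] [132.5 131.2] 82.5
top few
scene 982 [ 627.1 -175.9] [100.2  87.2] 83.2 [-0.0037  0.0021  0.1038]
[ 0.4  0.9 -2.8] [ 0.5465 -0.1691  0.1696]
shift [ 0.0002  0.0008 -0.0004] turn -0.0007 | now [ 0.5465 -0.1691  0.1696] psi 172.86 j6 -1.73 j1 0.04 tilt [-0.004  0.003 -1.   ] t 20.3 w 0.223
```

View pics/tub1.png

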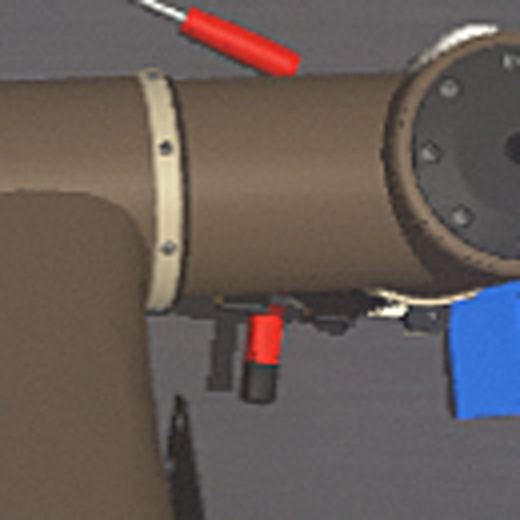

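The scene view puts the plate centred over the tub, 4 mm forward and 0.3 mm sideways, with yaw matching. Lowering it.

send_rows --series '[[[0,0,0.005,0],[0,0,0.013,0],[0,0,0.022,0],[0,0,0.031,0],[0,0,0.04,0],[0,0,0.049,0],[0,0,0.058,0],[0,0,0.066,0],[0,0,0.073,0],[0,0,0.078,0],[0,0,0.082,0],[0,0,0.084,0],[0,0,0.085,0],[0,0,0.085,0]]]'

```text
time: 21.75
eef_pos: [0.547, -0.1689, 0.0847]
tool_rot: [0.002, 0.062, 0.998, 0.001]
wrist_force: [-0.3, 0.5, -4.6]
width: 0.226
```

```bash
python3 pl.py green .019 .62 -.178;python3 -c "
from h import *
go(.4215,-.1526,.083,-187.1)"
```

```text
top few
scene 702 [ 622.5 -175.1] [98.5 76. ] 82.1 [-0.0008 -0.0032  0.0192]
[-0.9 -0.3 -4.6] [ 0.5471 -0.1688  0.0849]
shift [0.1266 0.0005 0.0014] turn -0.0007 | now [ 0.5471 -0.1688  0.0849] psi 172.86 j6 -1.73 j1 0.04 tilt [-0.004  0.003 -1.   ] t 21.85 w 0.223
```

send_rows --series '[[[0,0,0.001,0],[0,0,0.002,0],[0,0,0.003,0],[0,0,0.003,0],[0,0,0.003,0]]]'

```text
time: 22.35
eef_pos: [0.547, -0.1689, 0.0818]
tool_rot: [0.002, 0.062, 0.998, 0.001]
wrist_force: [0.2, -0.7, -3.0]
width: 0.226
```

send_rows --series '[[[0.003,0,0,0],[0.01,0,0,0],[0.018,0,0,0],[0.027,0,0,0],[0.036,0,0,0],[0.045,0,0,0],[0.054,0,0,0],[0.063,0,0,0],[0.072,0,0,0],[0.081,0,0,0],[0.09,0,0,0],[0.1,0,0,0],[0.11,0,0,0],[0.12,0,0,0],[0.128,0,0,0],[0.132,0,0,0],[0.132,0,0,0]]]'

```text
time: 24.05
eef_pos: [0.4157, -0.1524, 0.0815]
tool_rot: [0.002, 0.062, 0.998, 0.001]
wrist_force: [-0.1, -0.9, -2.6]
width: 0.227
```

```bash
python3 pl.py green .019 .62 -.178;python3 tub.py; python3 -c "
from h import *
go(.4215,-.1526,.18,-187.1)
s=snap('scene'); save(s,'tub2',4,(150,220,300,340))"
```

```text
top 637 [ 604.2 -172.8] [97.8 89.9] 82.4 [-0.0059  0.003   0.0115]
scene 862 [ 607.5 -172.7] [93.5 90.2] 82.3 [-0.0018 -0.0014  0.0124]
[-0.4  0.6 -1.9] [ 0.4165 -0.1524  0.0815]
top tub 219 [ 619.5 -176.2] [128.4 131.3] 82.6
scene tub 479 [ 622.1 -176.4] [131.9 132.2] 82.4
shift [-0.0054  0.0007 -0.0986] turn -0.0006 | now [ 0.4165 -0.1524  0.0814] psi 172.87 j6 -1.79 j1 0.09 tilt [-0.004  0.003 -1.   ] t 24.25 w 0.224
```

View pics/tub2.png

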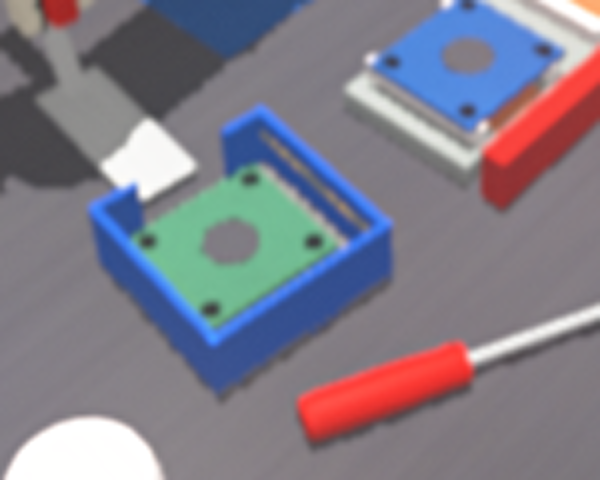

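The green plate lies flat on the tub floor (top at 12 mm) and the blade is clear. Blue plate next.

```bash
python3 -c "
from h import *
go(.419,.0275,.1015,-180)
go(.419,-.15,.15,-180)"; python3 pl.py blue .042 .626 .0265
```

```text
shift [ 0.0197  0.179  -0.0198] turn -0.1246 | now [ 0.4164 -0.1525  0.0813] psi 172.86 j6 -1.79 j1 0.09 tilt [-0.004  0.003 -1.   ] t 24.3 w 0.221
shift [-0.0025  0.003  -0.0687] turn -0.1246 | now [ 0.4164 -0.1525  0.0813] psi 172.86 j6 -1.79 j1 0.09 tilt [-0.004  0.003 -1.   ] t 24.3 w 0.221
top 738 [626.6  27.6] [98.  89.9] 89.3 [0.0007 0.0021 0.0416]
scene 782 [629.9  25.7] [101.2  91.8] 88.9 [-0.0013  0.0039  0.0426]
[ 0.1 -0.  -2.5] [ 0.4163 -0.1525  0.0812]
```

send_rows --series '[[[0,0,-0.015,0],[0,0,-0.03,0],[0.001,0.01,-0.04,-0.01],[0.003,0.03,-0.04,-0.03],[0.006,0.06,-0.04,-0.05],[0.01,0.09,-0.04,-0.08],[0.013,0.12,-0.04,-0.1],[0.016,0.15,-0.035,-0.12],[0.019,0.17,-0.028,-0.1246],[0.0197,0.179,-0.022,-0.1246],[0.0197,0.179,-0.02,-0.1246],[0.0197,0.179,-0.02,-0.1246],[0.0197,0.179,-0.02,-0.1246]]]'

```text
time: 25.7
eef_pos: [0.4188, 0.0269, 0.1017]
tool_rot: [0.002, 0.0, 1.0, 0.001]
wrist_force: [0.8, -0.7, -2.0]
width: 0.223
```

```bash
python3 sp.py .029 .48 .027; python3 -c "
from h import *
go(.5505,.0275,.1015,-180)"
```

```text
top 290 [532.1  21.3] ((98.43136596679688, 75.75761413574219), 11.425454139709473) [-0.083  -0.0262  0.0286]
scene 477 [481.   28.5] ((125.47874450683594, 52.90450668334961), 0.8077128529548645) [-0.0013 -0.0029  0.0305]
[-0.1  0.4 -2.2]
shift [-0.1315  0.0007  0.0009] turn -0.0011 | now [0.419  0.0269 0.1018] psi 179.94 j6 -2.11 j1 0.54 tilt [-0.004  0.002 -1.   ] t 25.8 w 0.223
```

send_rows --series '[[[-0.005,0.0003,0.0005,0],[-0.015,0.0005,0.001,0],[-0.03,0.0007,0.001,0],[-0.046,0.0007,0.001,0],[-0.062,0.0007,0.001,0],[-0.078,0.0007,0.001,0],[-0.094,0.0007,0.001,0],[-0.11,0.0007,0.001,0],[-0.124,0.0007,0.001,0],[-0.131,0.0007,0.001,0],[-0.131,0.0007,0.001,0],[-0.131,0.0007,0.001,0]]]'

```text
time: 27.0
eef_pos: [0.5495, 0.0272, 0.101]
tool_rot: [0.002, 0.001, 1.0, 0.001]
wrist_force: [-0.4, -1.3, -0.9]
width: 0.226
```

send_rows --series '[[[0,0,-0.002,0],[0,0,-0.004,0],[0,0,-0.007,0],[0,0,-0.01,0],[0,0,-0.014,0],[0,0,-0.018,0],[0,0,-0.024,0],[0,0,-0.032,0],[0,0,-0.042,0],[0,0,-0.054,0],[0,0,-0.066,0],[0,0,-0.076,0],[0,0,-0.082,0],[0,0,-0.085,0],[0,0,-0.085,0]]]'

```text
time: 28.5
eef_pos: [0.5493, 0.027, 0.1863]
tool_rot: [0.002, 0.001, 1.0, 0.001]
wrist_force: [-0.2, -0.0, -2.6]
width: 0.228
```

```bash
python3 pl.py blue .12 .626 .0275; python3 -c "
from h import *
go(.5465,-.1682,.185,-187.1)"
```

```text
top few
scene 794 [629.7  25.9] [ 90.4 102. ] 0.1 [-0.0015  0.0042  0.1203]
[ 0.8 -0.1 -3.6] [0.5489 0.0269 0.1856]
shift [ 0.0021 -0.1951  0.0002] turn 0.1221 | now [0.5489 0.0269 0.1856] psi 179.9 j6 -1.98 j1 0.4 tilt [-0.003  0.002 -1.   ] t 28.6 w 0.222
```

send_rows --series '[[[0,-0.003,0,0.002],[0,-0.01,0,0.006],[0.001,-0.021,0,0.013],[0.001,-0.036,0,0.022],[0.001,-0.054,0,0.034],[0.002,-0.074,0,0.046],[0.002,-0.094,0,0.058],[0.002,-0.114,0,0.07],[0.002,-0.134,0,0.083],[0.003,-0.152,0,0.095],[0.003,-0.167,0,0.105],[0.003,-0.179,0,0.113],[0.003,-0.188,0,0.119],[0.003,-0.1925,0,0.122],[0.003,-0.194,0,0.122],[0.003,-0.194,0.003,0.122],[0.003,-0.194,0.009,0.122],[0.003,-0.194,0.014,0.122],[0.003,-0.194,0.016,0.122],[0.003,-0.194,0.016,0.122]]]'

```text
time: 30.6
eef_pos: [0.5453, -0.1668, 0.1686]
tool_rot: [0.001, 0.062, 0.998, 0.001]
wrist_force: [0.4, 0.7, -3.0]
width: 0.221
```

```bash
python3 pl.py blue .104 .622 -.176; python3 tub.py; python3 -c "
from h import *
go(.5455,-.167,.0895,-187.1)"
```

```text
top few
scene 1172 [ 625.3 -177.1] [101.1  91.6] 81.2 [-0.0094  0.0034  0.1028]
[-0.2  0.4 -2.5] [ 0.5457 -0.1669  0.1692]
top tub 0 [0. 0.] [0. 0.] 0.0
scene tub 367 [ 622.7 -176.6] [132.1 131.4] 82.7
shift [ 0.0005 -0.0002  0.0799] turn 0.0002 | now [ 0.5458 -0.167   0.1694] psi 172.91 j6 -1.74 j1 0.04 tilt [-0.003  0.002 -1.   ] t 30.8 w 0.225
```

send_rows --series '[[[0,0,0.005,0],[0,0,0.013,0],[0,0,0.022,0],[0,0,0.031,0],[0,0,0.04,0],[0,0,0.049,0],[0,0,0.057,0],[0,0,0.064,0],[0,0,0.07,0],[0,0,0.075,0],[0,0,0.078,0],[0,0,0.08,0],[0,0,0.081,0],[0,0,0.081,0],[0,0,0.081,0]]]'

```text
time: 32.3
eef_pos: [0.5463, -0.1668, 0.0886]
tool_rot: [0.002, 0.062, 0.998, 0.001]
wrist_force: [0.4, 0.2, -2.7]
width: 0.221
```

```bash
python3 pl.py blue .025 .622 -.176
```

```text
top few
scene 1767 [ 622.6 -177.8] [130.  132.4] 82.9 [ 0.0078 -0.0165  0.0237]
[-0.  -0.7 -3.8] [ 0.5462 -0.1668  0.0886]
```

send_rows --series '[[[0.003,0,0,0],[0.01,0,0,0],[0.018,0,0,0],[0.027,0,0,0],[0.036,0,0,0],[0.045,0,0,0],[0.054,0,0,0],[0.063,0,0,0],[0.072,0,0,0],[0.081,0,0,0],[0.09,0,0,0],[0.1,0,0,0],[0.11,0,0,0],[0.12,0,0,0],[0.128,0,0,0],[0.132,0,0,0],[0.132,0,0,0]]]'

```text
time: 34.1
eef_pos: [0.4148, -0.1505, 0.0883]
tool_rot: [0.002, 0.062, 0.998, 0.001]
wrist_force: [0.5, -0.4, -2.1]
width: 0.224
```

```bash
python3 pl.py blue .016 .606 -.175;python3 -c "
from h import *
go(.4215,.0588,.12,-98)
s=snap('scene'); save(s,'tub3',4,(150,220,300,340))
P=cloud(s); print([np.round(np.median(P[288+d:291+d,208:212].reshape(-1,3),axis=0),4) for d in(-18,-12,0,3)])"
```

```text
top 858 [ 624.5 -183.2] [141.5 143.5] 82.5 [-0.0135 -0.0054  0.0171]
scene 1828 [ 603. -160.] [159.7 174.3] 82.5 [-0.0162  0.0017  0.0175]
[-0.4 -0.7 -2.4] [ 0.4157 -0.1505  0.0884]
shift [ 0.0199  0.2085 -0.0312] turn -1.5545 | now [ 0.4157 -0.1505  0.0884] psi 172.93 j6 -1.79 j1 0.1 tilt [-0.004  0.002 -1.   ] t 34.2 w 0.222
[array([ 0.5943, -0.153 ,  0.0183]), array([ 0.6089, -0.1666,  0.0184]), array([ 0.6355, -0.1919,  0.0183]), array([ 0.6418, -0.1982,  0.018 ])]
```

View pics/tub3.png

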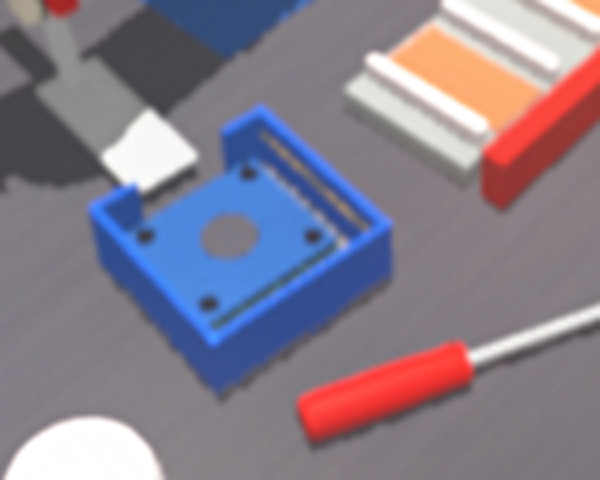

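Both plates are stacked flat (blue's top at 18 mm) and the rack is empty. Now the spatula goes back to its mat.

send_rows --series '[[[0,0,-0.02,0],[0,0,-0.045,0],[0.001,0.006,-0.06,-0.05],[0.002,0.02,-0.062,-0.16],[0.004,0.038,-0.062,-0.28],[0.006,0.056,-0.062,-0.4],[0.008,0.074,-0.062,-0.52],[0.009,0.092,-0.062,-0.64],[0.011,0.11,-0.062,-0.76],[0.013,0.128,-0.062,-0.88],[0.015,0.146,-0.062,-1.0],[0.016,0.164,-0.062,-1.12],[0.018,0.182,-0.062,-1.24],[0.02,0.196,-0.062,-1.36],[0.0206,0.204,-0.062,-1.48],[0.0206,0.2063,-0.062,-1.59],[0.0206,0.2063,-0.062,-1.67],[0.0206,0.2063,-0.062,-1.694],[0.0206,0.2063,-0.062,-1.694]]]'

```text
time: 36.15
eef_pos: [0.4206, 0.0567, 0.1507]
tool_rot: [0.002, -0.707, 0.708, -0.001]
wrist_force: [0.7, 0.1, -1.7]
width: 0.223
```

```bash
python3 sp.py .078 .42 .13; python3 -c "
from h import *
go(.4205,.0567,.079,-90)"
```

```text
top 56 [430.5 161.1] ((33.34100341796875, 23.769948959350586), 89.81554412841797) [-0.0158  0.0174  0.0782]
scene 370 [424.5 117.7] ((51.02448654174805, 128.94332885742188), 2.6370999813079834) [ 0.005  -0.0049  0.0794]
[ 0.1  0.2 -1.9]
shift [-0.      0.0003  0.0717] turn -0.0023 | now [0.4205 0.0565 0.1507] psi -90.13 j6 -0.61 j1 0.6 tilt [-0.002 -0.004 -1.   ] t 36.25 w 0.226
```

send_rows --series '[[[0,0,0.008,0],[0,0,0.02,0],[0,0,0.034,0],[0,0,0.047,0],[0,0,0.057,0],[0,0,0.063,0],[0,0,0.067,0],[0,0,0.069,0],[0,0,0.07,0],[0,0,0.07,0]]]'

```text
time: 37.25
eef_pos: [0.421, 0.0568, 0.0809]
tool_rot: [0.002, -0.706, 0.708, -0.001]
wrist_force: [-0.3, 0.5, -2.0]
width: 0.225
```

send_rows --series '[[[0,0,0.001,0],[0,0,0.0015,0],[0,0,0.002,0],[0,0,0.0025,0],[0,0,0.0025,0]]]'

```text
time: 37.75
eef_pos: [0.421, 0.0568, 0.0784]
tool_rot: [0.002, -0.706, 0.708, -0.001]
wrist_force: [-0.3, -0.7, -2.7]
width: 0.227
```

send_rows --series '[[[0,0,0.0005,0],[0,0,0.001,0],[0,0,0.0015,0],[0,0,0.0015,0]]]'

```text
time: 38.15
eef_pos: [0.4215, 0.0567, 0.0781]
tool_rot: [0.002, -0.707, 0.708, -0.001]
wrist_force: [-5.0, -2.1, 17.2]
width: 0.224
```

```bash
python3 -c "
from h import *
print(state()['wrist_force'],state()['moment'])"
```

```text
[-5.02843297 -2.08936644 17.20574685] [-0.41105782  2.49005874  0.01422079]
```

Contact made (17 N). I'll ease off, open and rise.

send_rows --series '[[[0,0,-0.0005,0],[0,0,-0.0007,0]]]' --force 10

```text
time: 38.35
eef_pos: [0.4216, 0.0568, 0.079]
tool_rot: [0.003, -0.707, 0.708, -0.001]
wrist_force: [0.0, 0.1, -1.4]
width: 0.229
```

send_rows --series '[[[0,0,0,0],[0,0,0,0],[0,0,0,0],[0,0,0,0],[0,0,0,0],[0,0,0,0],[0,0,-0.015,0],[0,0,-0.05,0],[0,0,-0.09,0],[0,0,-0.13,0],[0,0,-0.16,0]]]' --gripper 0.2

```text
time: 39.45
eef_pos: [0.421, 0.0566, 0.2416]
tool_rot: [0.004, -0.707, 0.708, -0.002]
wrist_force: [1.1, 0.8, 0.6]
width: 0.599
```

```bash
python3 iso.py
cat > lid.py <<'E'
from h import *
for n in("top","scene"):
    s=snap(n); P=cloud(s); ok=s["depth"]>0; h,S,V=[cv2.cvtColor(s["frame"],cv2.COLOR_RGB2HSV)[...,i].astype(int) for i in range(3)]
    a=(P[...,0]>.35)&(P[...,0]<.6)&(P[...,1]<-.3)&(P[...,1]>-.55)
    for t,m in(("lid",ok&a&(h>100)&(h<125)&(S>110)&(abs(P[...,2]-.022)<.012)),("bar",ok&a&(V<90)&(P[...,2]>.045)&(P[...,2]<.065))):
        if m.sum()<10: print(n,t,"few"); continue
        r=cv2.minAreaRect((P[m][:,:2]*1000).astype(np.float32)); print(n,t,int(m.sum()),np.round(r[0],1),np.round(r[1],1),round(r[2],1),P[m][:,2].mean().round(4))
E
python3 lid.py
```

```text
top isobar (115, array([471.7, 447.9]), array([16. , 68.9]), 9.4)
top blade (11, array([439.3, 175. ]), array([10.3,  6.4]), 89.9)
top handle (0, array([0., 0.]), array([0., 0.]), 0.0)
top mat [(np.int32(176), array([444.5, 173.7]), array([54.3, 57.9]), 0.5, (215, 221)), (np.int32(111), array([438.5, -36.1]), array([35.4, 63.9]), 89.3, (286, 222))]
scene isobar (65, array([477.4, 447.6]), array([17.8, 69.5]), 6.7)
scene blade (88, array([440. , 156.6]), array([32.2, 61.5]), 24.0)
scene handle (200, array([424.4,  33.4]), array([23.7, 92.1]), 0.8)
scene mat [(np.int32(1339), array([422.7,  73.3]), array([260.1, 111.9]), 89.5, (218, 209))]
shift [-0.0022  0.0038  0.0833] turn 0.144 | now [0.4228 0.0574 0.2433] psi -90.05 j6 -0.61 j1 0.6 tilt [-0.005 -0.013 -1.   ] t 39.55 w 0.602
top lid 1532 [ 513.7 -416.2] [136.6 136. ] 3.7 0.0213
top bar 115 [ 513.6 -414. ] [57.5 17.2] 2.7 0.0537
scene lid 3015 [ 516. -416.] [139.3 136.9] 3.4 0.0224
scene bar 177 [ 519.  -418.4] [56.9 13.9] 3.3 0.0548
```

```bash
python3 -c "
from h import *
go(.5137,-.4155,.12,-176.6)"
```

```text
shift [ 0.4724 -0.093   0.1184] turn 1.5097 | now [0.4207 0.0567 0.2393] psi -90.1 j6 -0.61 j1 0.6 tilt [-0.003 -0.007 -1.   ] t 39.65 w 0.601
```

send_rows --series '[[[0.01,-0.002,0,0.04],[0.03,-0.006,0,0.12],[0.06,-0.012,0,0.22],[0.095,-0.019,0,0.33],[0.13,-0.026,0,0.44],[0.165,-0.033,0,0.55],[0.2,-0.04,0,0.66],[0.235,-0.047,0,0.77],[0.27,-0.054,0,0.88],[0.305,-0.061,0,0.99],[0.34,-0.068,0,1.1],[0.372,-0.074,0.01,1.2],[0.402,-0.08,0.025,1.3],[0.43,-0.085,0.045,1.39],[0.45,-0.089,0.065,1.46],[0.464,-0.091,0.085,1.5],[0.4724,-0.093,0.105,1.51],[0.4724,-0.093,0.118,1.51],[0.4724,-0.093,0.118,1.51]]]'

```text
time: 41.55
eef_pos: [0.5115, -0.4149, 0.1169]
tool_rot: [0.001, -0.029, 1.0, 0.003]
wrist_force: [-0.1, 0.1, 0.6]
width: 0.602
```

```bash
python3 lid.py; python3 iso.py; python3 -c "
from h import *
go(.5137,-.4155,.036,-176.6)"
```

```text
top lid few
top bar few
scene lid 3001 [ 515.3 -416.3] [139.9 136.2] 3.9 0.0224
scene bar 192 [ 518.8 -417.6] [57.3 16. ] 4.8 0.0548
top isobar (115, array([472. , 446.9]), array([16.2, 67.7]), 9.2)
top blade (525, array([420. , 117.8]), array([125.1,  44.6]), 89.8)
top handle (208, array([421.4,  34.4]), array([87.7, 17.5]), 89.7)
top mat [(np.int32(1849), array([418.3,  74.6]), array([257.1, 105.1]), 89.7, (251, 232))]
scene isobar (67, array([478.4, 448.4]), array([16.6, 68.3]), 12.0)
scene blade (364, array([423.9, 118. ]), array([ 50.8, 126.4]), 0.1)
scene handle (204, array([425. ,  32.5]), array([21.9, 91.2]), 1.6)
scene mat [(np.int32(1386), array([423. ,  73.2]), array([260.1, 110.6]), 89.7, (219, 209))]
shift [ 0.0653  0.4803 -0.038 ] turn -1.3662 | now [ 0.5142 -0.4154  0.1216] psi -176.58 j6 -1.12 j1 -0.39 tilt [-0.008  0.002 -1.   ] t 41.75 w 0.6
shift [ 0.0013 -0.0002  0.0856] turn 0.0004 | now [ 0.5142 -0.4154  0.1216] psi -176.58 j6 -1.12 j1 -0.39 tilt [-0.008  0.002 -1.   ] t 41.75 w 0.6
```

The spatula stands on the mat with its mid-point within 2 mm of centre. I'll descend and grip the lid bar.

send_rows --series '[[[0.0008,0,0.015,0],[0.0008,0,0.035,0],[0.0008,0,0.055,0],[0.0008,0,0.07,0],[0.0008,0,0.079,0],[0.0008,0,0.084,0],[0.0008,0,0.085,0],[0.0008,0,0.085,0]]]'

```text
time: 42.55
eef_pos: [0.5145, -0.4155, 0.0371]
tool_rot: [0.004, -0.03, 1.0, 0.001]
wrist_force: [-0.6, -0.6, 1.3]
width: 0.601
```

send_rows --series '[[[0,0,0,0],[0,0,0,0],[0,0,0,0],[0,0,0,0],[0,0,0,0],[0,0,0,0],[0,0,0,0],[0,0,0,0],[0,0,0,0],[0,0,0,0],[0,0,-0.005,0],[0,0,-0.02,0],[0,0,-0.05,0],[0,0,-0.08,0],[0,0,-0.1,0],[0,0,-0.11,0],[0,0,-0.11,0]]]' --gripper -1 --force 50

```text
time: 44.25
eef_pos: [0.5142, -0.4159, 0.1491]
tool_rot: [0.006, -0.03, 1.0, 0.0]
wrist_force: [-1.3, 0.3, -2.7]
width: 0.196
```

```bash
cat > lidh.py <<'E'
from h import *
import sys
x,y,z=map(float,sys.argv[1:4])
for n in("top","scene"):
    s=snap(n); P=cloud(s); ok=s["depth"]>0; h,S,V=[cv2.cvtColor(s["frame"],cv2.COLOR_RGB2HSV)[...,i].astype(int) for i in range(3)]
    m=ok&(h>100)&(h<125)&(S>110)&(np.hypot(P[...,0]-x,P[...,1]-y)<.12)&(abs(P[...,2]-z)<.006)
    if m.sum()<30: print(n,"few"); continue
    Q=P[m]; r=cv2.minAreaRect((Q[:,:2]*1000).astype(np.float32)); A=np.c_[Q[:,:2]-Q[:,:2].mean(0),np.ones(len(Q))]; print(n,int(m.sum()),np.round(r[0],1),np.round(r[1],1),round(r[2],1),np.linalg.lstsq(A,Q[:,2],rcond=None)[0].round(4))
print(state()["wrist_force"].round(1))
go(.6195,-.1762,.146,-187.1)
E
python3 lidh.py .515 -.416 .132
```

```text
top few
scene 2525 [ 521.8 -414.5] [124.9 135.2] 3.1 [-0.0043  0.0021  0.1324]
[-0.4  0.3 -2.6]
shift [-0.1205  0.2322  0.0019] turn 0.1836 | now [ 0.513  -0.4152  0.1464] psi -176.58 j6 -1.12 j1 -0.39 tilt [-0.008  0.002 -1.   ] t 44.35 w 0.201
```

send_rows --series '[[[-0.005,0.01,0,0.01],[-0.015,0.028,0,0.03],[-0.028,0.054,0,0.05],[-0.042,0.08,0,0.07],[-0.056,0.107,0,0.09],[-0.07,0.134,0,0.11],[-0.084,0.16,0,0.13],[-0.097,0.186,0,0.15],[-0.109,0.21,0,0.17],[-0.117,0.226,0,0.18],[-0.121,0.2327,0,0.1836],[-0.121,0.2327,0.005,0.1836],[-0.121,0.2327,0.015,0.1836],[-0.121,0.2327,0.028,0.1836],[-0.121,0.2327,0.038,0.1836],[-0.121,0.2327,0.043,0.1836],[-0.121,0.2327,0.043,0.1836],[-0.121,0.2327,0.043,0.1836]]]'

```text
time: 46.15
eef_pos: [0.6204, -0.1759, 0.105]
tool_rot: [0.004, 0.062, 0.998, 0.002]
wrist_force: [-0.5, 0.0, -2.0]
width: 0.201
```

```bash
sed -i 's/^go.*/go(.620,-.1757,.071,-187.1)/' lidh.py; python3 lidh.py .62 -.176 .088;  python3 -c "
from h import *
s=snap('scene'); save(s,'lid1',4,(150,190,300,340))"
```

```text
top 597 [ 577.9 -170.8] [137.9  80.9] 60.3 [-0.0062  0.0054  0.089 ]
scene 1695 [ 623.  -175.5] [136.7 135.4] 82.7 [-0.0029  0.0054  0.0903]
[-0.  -0.2 -1.6]
shift [ 0.001  -0.0002  0.0345] turn -0.0001 | now [ 0.6207 -0.1757  0.1055] psi 172.9 j6 -1.72 j1 0.02 tilt [-0.009  0.004 -1.   ] t 46.25 w 0.203
```

View pics/lid1.png

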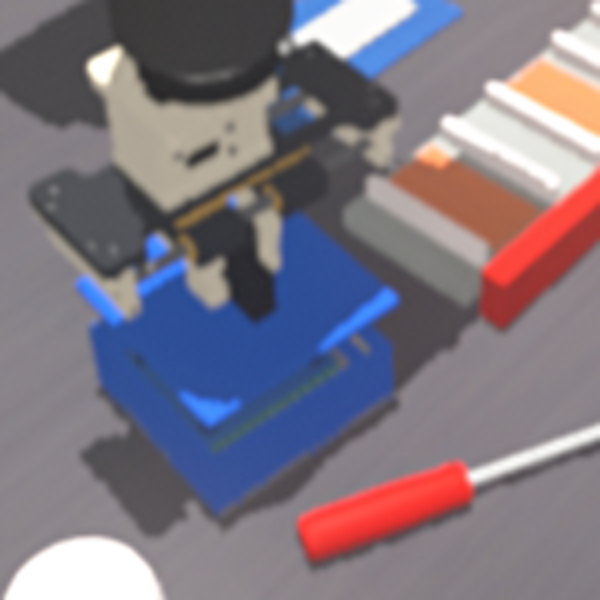

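The lid is aligned with the tub within 1 mm in the scene view. Lowering.

send_rows --series '[[[0.0003,-0.0003,0.004,0],[0.0003,-0.0005,0.009,0],[0.0003,-0.0005,0.014,0],[0.0003,-0.0005,0.019,0],[0.0003,-0.0005,0.023,0],[0.0003,-0.0005,0.027,0],[0.0003,-0.0005,0.03,0],[0.0003,-0.0005,0.032,0],[0.0003,-0.0005,0.032,0]]]'

```text
time: 47.2
eef_pos: [0.6205, -0.1761, 0.0732]
tool_rot: [0.004, 0.062, 0.998, 0.002]
wrist_force: [-0.3, -0.2, -1.3]
width: 0.204
```

send_rows --series '[[[0,0,0.001,0],[0,0,0.0015,0],[0,0,0.002,0],[0,0,0.002,0]]]'

```text
time: 47.6
eef_pos: [0.6207, -0.176, 0.0723]
tool_rot: [0.005, 0.062, 0.998, 0.002]
wrist_force: [-2.7, 2.4, 4.9]
width: 0.201
```

```bash
python3 lidh.py .62 -.176 .057; python3 -c "
from h import *
print(state()['wrist_force'],state()['moment'])"
```

```text
top 548 [ 575.7 -171.6] [132.7  79.2] 60.2 [-0.015   0.0003  0.0564]
scene 1613 [ 623.6 -176.6] [135.6 136.3] 82.9 [-0.0018  0.0022  0.0573]
[-2.1  1.3  6.4]
shift [0.0008 0.0002 0.0012] turn 0.0004 | now [ 0.6207 -0.176   0.0722] psi 172.92 j6 -1.72 j1 0.02 tilt [-0.009  0.004 -1.   ] t 47.7 w 0.205
[-2.14306256  1.3185764   6.39832573] [ 0.36825797  0.95485006 -0.00132813]
```

send_rows --series '[[[0,0,0.0005,0],[0,0,0.001,0],[0,0,0.001,0]]]'

```text
time: 48.0
eef_pos: [0.6209, -0.176, 0.0723]
tool_rot: [0.005, 0.062, 0.998, 0.002]
wrist_force: [-3.0, 1.7, 8.1]
width: 0.203
```

send_rows --series '[[[0,0,0,0],[0,0,0,0],[0,0,0,0],[0,0,0,0],[0,0,0,0],[0,0,0,0],[0,0,-0.015,0],[0,0,-0.04,0],[0,0,-0.08,0],[0,0,-0.12,0],[0.01,-0.02,-0.15,0],[0.02,-0.06,-0.16,0],[0.03,-0.1,-0.16,0],[0.04,-0.14,-0.16,0],[0.05,-0.18,-0.16,0],[0.05,-0.22,-0.16,0],[0.05,-0.26,-0.16,0],[0.05,-0.28,-0.16,0],[0.05,-0.28,-0.16,0]]]' --gripper 0.3

```text
time: 49.9
eef_pos: [0.5342, -0.4505, 0.2298]
tool_rot: [0.004, 0.063, 0.998, 0.002]
wrist_force: [0.1, 0.7, 0.2]
width: 0.649
```

```bash
python3 lidh.py .62 -.176 .057; python3 iso.py;  python3 -c "
from h import *
s=snap('top'); save(s,'end_top')"
```

```text
top 1682 [ 619.5 -175. ] [134.8 137.4] 83.2 [-0.0001  0.0011  0.0565]
scene 2274 [ 621.7 -175.1] [137.2 138. ] 82.7 [-0.001   0.0017  0.0574]
[ 0.2 -0.1 -0.1]
shift [-0.0492  0.2802  0.1608] turn -0.0003 | now [ 0.5349 -0.4481  0.2302] psi 172.88 j6 -1.27 j1 -0.42 tilt [-0.009  0.004 -1.   ] t 50.0 w 0.649
top isobar (115, array([471.8, 447.3]), array([16. , 67.4]), 10.1)
top blade (520, array([420. , 117.6]), array([124.7,  44.6]), 89.8)
top handle (209, array([421.4,  34.4]), array([87.6, 17.5]), 89.8)
top mat [(np.int32(1862), array([418.3,  74.6]), array([257.1, 105.1]), 89.7, (251, 232))]
scene isobar (68, array([477.2, 447.9]), array([15.4, 71.6]), 7.9)
scene blade (363, array([424. , 119.5]), array([ 50.6, 127.4]), 0.9)
scene handle (203, array([424.9,  32.7]), array([92.9, 22.1]), 88.7)
scene mat [(np.int32(1400), array([421.6,  73.2]), array([260.2, 114.2]), 89.6, (219, 209))]
shift [0.1773 0.489  0.0709] turn -1.5484 | now [ 0.5355 -0.4472  0.2308] psi 172.98 j6 -1.27 j1 -0.42 tilt [-0.01   0.004 -1.   ] t 50.1 w 0.652
```

View pics/end_top.png

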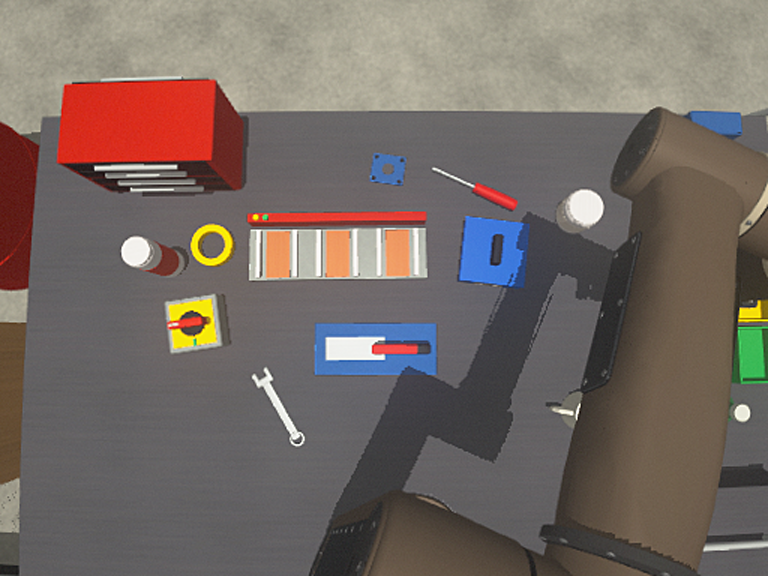

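The rack is empty, the lid is on the tub, the spatula is on its mat and the isolator is OFF. A knock could still come, so I'll wait a few seconds and recheck before handing in.

send_rows --series '[[[0,0,0,0],[0,0,0,0],[0,0,0,0],[0,0,0,0],[0,0,0,0],[0,0,0,0],[0,0,0,0],[0,0,0,0],[0,0,0,0],[0,0,0,0],[0,0,0,0],[0,0,0,0],[0,0,0,0],[0,0,0,0],[0,0,0,0],[0,0,0,0],[0,0,0,0],[0,0,0,0],[0,0,0,0],[0,0,0,0]]]'

```text
time: 52.15
eef_pos: [0.5356, -0.447, 0.231]
tool_rot: [0.005, 0.061, 0.998, 0.002]
wrist_force: [0.2, 0.2, 0.2]
width: 0.649
```

send_rows --series '[[[0,0,0,0],[0,0,0,0],[0,0,0,0],[0,0,0,0],[0,0,0,0],[0,0,0,0],[0,0,0,0],[0,0,0,0],[0,0,0,0],[0,0,0,0],[0,0,0,0],[0,0,0,0],[0,0,0,0],[0,0,0,0],[0,0,0,0],[0,0,0,0],[0,0,0,0],[0,0,0,0],[0,0,0,0],[0,0,0,0]]]'

```text
time: 54.15
eef_pos: [0.5356, -0.447, 0.231]
tool_rot: [0.005, 0.061, 0.998, 0.002]
wrist_force: [-0.7, 0.4, 0.9]
width: 0.648
```

```bash
python3 lidh.py .62 -.176 .057 | grep -v shift; python3 iso.py | grep top
```

```text
top 1676 [ 619.6 -175.2] [134.8 136.7] 82.5 [0.0016 0.0001 0.0565]
scene 2268 [ 621.2 -175.5] [136.7 138.7] 83.1 [-0.0014  0.0014  0.0574]
[ 0.1  0.5 -0.5]
top isobar (116, array([471.7, 447.5]), array([16.1, 67.8]), 9.5)
top blade (524, array([420. , 117.8]), array([125. ,  44.6]), 89.8)
top handle (208, array([421.4,  34.4]), array([87.6, 17.5]), 89.7)
top mat [(np.int32(1859), array([418.3,  74.6]), array([257.1, 105.1]), 89.7, (251, 232))]
```

```bash
python3 -c "
from plant import job_done
print(job_done())"
```

```text
the job is handed in; nothing more can be done
None
```

The job is done and handed in at about 54 s of the 210 s. I turned the isolator to OFF first, then used the spatula to move both plates, green then blue, flat into the tub. I put the spatula back on its mat before fitting the lid, because the gripper had to be free for that. There was no orange plate; the orange strips are the rack's bed.

Last checks:
- **Isolator:** the bar lies within about 2° of the box's y axis. While turning, it pressed against the stop with about 1 N m.
- **Plates:** before the lid went on, green's top was 12 mm and blue's 18 mm above the table, so they lie flat on each other. The rack is empty.
- **Lid:** it is level, with its top 56.5 mm (top camera) and 57.4 mm (scene camera) above the table. Fully seated is 57 mm.
- **Spatula:** it stands on its blade, with its mid-point about 2 mm from the mat's centre.

No check failed. The two cameras disagree by 2–5 mm in x, about what their calibration allows. I saw no knock to the lid or spatula.

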